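Pull down the drying cabinet's shutter with the hook pole

ROBOT

A 6-joint arm with a two-finger parallel gripper is mounted at the origin on a cart in front of the work surface, level with it; the furniture and walls round the work are solid. World frame = base frame: x ahead of the robot, y to its left, z up, the work surface at z = 0. Lengths are in m, angles in rad, forces in N, time in s.
With the tool pointing down it reaches from about 0.25 to 0.725 m from the base axis. Payload 4 kg.
Tool frame: the origin (TCP) lies midway between the tips of the shut fingers; the grasp point (between the pads) lies 19 mm behind it; z points along the fingers, y is the line along which they close (so a half turn about z gives the same grasp; the last joint's range is limited). The gripper opens to 85 mm and grips with 20 to 120 N. Pads are 22 mm wide; open, the fingers measure 114 mm over their backs; the gripper's body (76 mm by 85 mm) begins 54 mm behind the grasp point. The pads swing forward as they close: fully open they stand 13 mm farther back than shut.
Start: joints at [1.25, 0.241, 0.005, 1.335, 0, 1.571], TCP at [0.158, 0.474, 0.231] pointing down, gripper open.
Joint ranges: [-2.72, 2.72], [-1.05, 1.87], [-1.09, 1.28], [-1.99, 2.15], [-1.42, 1.44], [-3.14, 3.14]. Speed limits (rad/s): [2.79, 2.79, 3.14, 3.14, 3.14, 3.14].

INTERFACE

Orientations are given as a unit quaternion [x, y, z, w].
In Python, from workcell import get_obs, camera, job_done, silhouettes gives the robot as it stands. The module is installed in compiled form; this text tells all that it offers.
- The arm moves only by the tool drive_tool, never from a script. Its argument "increments" is a list of rows, each a list of 3 entries, a list of its own where there are three numbers: the shift along the world's x, y, z in mm, then the turn, a rotation vector about the world's x, y, z in degrees, then the opening, from 0 (shut) to 1 (fully open). A call has 1 to 8 rows; each row shifts and turns the commanded pose from where the row before left it; what a row does not reach is not made up. A row lasts 1/12 s, in which the tool goes at most 41.7 mm and 7.16 degrees, less where a joint would pass 70% of its speed; a pose out of reach is approached as far as the arm can. A call is refused whole if a number of a shift passes 41.7 or a number of a turn 7.16, either way. A call with a gripper value outside its range is refused whole. The fingers move at their own pace and stop on an object; the grip force is fixed at half the most. Time passes only in rows, so rows that do not move let the fingers close. It gives the time, the measured TCP pose, the force, the opening and the grip force at its end, in the units of the state.
- get_obs(): the state, without advancing time (a new reading comes with each control period).
- camera(name): name is "side" or "top" or "wrist"; returns a dict with "image" (480x640x3 uint8, red, green, blue), "K" (3x3 intrinsics, pixels), "view" (4x4, takes a point from world to camera coordinates). Camera axes: x right, y down, z forward; pixel columns grow to the right and rows downward; lengths in m; the calibration is good to about 2 mm. A picture is of the moment at which its call begins. There is no depth.
- job_done(): hands the job in; it is judged then, once.
Trained networks look in a picture, given as the dict that the camera call returned (one of the last four; its "shot" number tells which), for a name from the list of things; names that differ only in an ending like _2 or _b are one class to them, and where a whole thing is asked for, a point or a joint stands for the part that bears it (a point fixed in the world has none). Each returns a list of dicts, best first, with "conf" (0 to 1); they miss things now and then, are a little off and sometimes report something else, mostly with a low value. They report only what shows in the picture. A call takes as long as a camera call.
- silhouettes(query, picture): "region" (480x640 bool, what is visible of it) and "bbox" ([left, top, right, bottom] in pixels, round what is visible of it).
The state is a dict: "clock": time; "joint_pos": joint angles; "joint_vel": joint speeds; "tau": joint torques, N m; "eef_pos": TCP position; "tool_rot": TCP orientation; "ft_force": force on the tool from outside, world axes, zero at the start; "ft_torque": the same for the moment, N m; "grip_width": finger opening in m; "grasp_force": force on a finger pad.
Only numpy, scipy, OpenCV 4.12 (cv2) and the standard library are available. Lean on these libraries where they do the work, as an engineer would, in place of code of your own. Each camera call takes 0.05 s, during which the arm holds its last target. There are 200 camera calls.

TASK

Take the orange-handled hook pole off its wooden rest, hook it into the ring on the raised shutter of the grey drying cabinet and pull the shutter gently all the way down until it is held closed by its catch; pull with the pole only, do not touch the cabinet or the shutter with the gripper and do not force it. Then unhook and lay the pole back in its rest as it was, leaving the shutter closed and everything else where it stands.

Things in the scene. Friction and masses are not known exactly. Their poses are not given: they have to be found in the camera images.
- cabinet: Grey steel drying cabinet, 80 deep (x) x 130 wide (y) x 365 high, fixed to the bench. Origin: centre of its underside; its front looks along its own -x (towards the robot), z up.
- shutter (a joint): Travel of the sliding shutter, m: 0 = raised, grows straight down. A counterbalance lifts it (to move it down takes about 1.5 N at the top, 3.5 N low down) and it climbs back if let go early. Closed is where it meets the stop of the sill, anywhere from 0.040 to 0.090. Over the 13 to 6 mm before that a ball catch raises the pull needed to about 6 N; on the stop the catch holds it.
- sill: Dark sill with a black rubber-edged stop apron and the catch, below the shutter. Its origin is a fixed point of the cabinet; the apron on it is set differently each time, anywhere over 50 mm of height, which this pose does not show: the stop must be felt (the pull rises steeply). More than 12 N between pole and shutter is too much; 7 to 9 N is plenty.
- ring (a point): Centre of the steel pull ring on the shutter's top rail. The ring lies level (its hole points up and down), hole 30 mm across, wire 6 mm thick; a 7 mm stem joins it to the shutter on its far side (cabinet's +x). Its centre stands 40 mm in front of the shutter and moves with it: 323 mm above the bench with the shutter raised, 233 to 283 mm when closed. Axes as the cabinet's.
- rest: Wooden pole rest, fixed: two feet, a tie bar (top 38 mm high), a rear saddle (26 to 40 mm behind the origin, under the handle) and a front fork (76 to 88 mm ahead, under the rod), open upwards with flared cheeks, 2 mm play each side at the bottom, 7 mm at the mouth. Origin: on the bench, 75 mm below the origin of the pole lying in it; x along the pole to the hook, z up.
- pole: Hook pole, about 0.13 kg. Origin: middle of the orange flat-sided handle, 90 long (x) x 22 wide (y) x 26 high (z), 75 mm above the bench in the rest. In the rest it is free to be gripped across y from above between 0 and 35 mm ahead of the origin. A steel rod 8 mm thick runs along +x to [0.115, 0, 0], where the hook begins.
- hook_tip (a point): Centre of the rounded end of the hook's prong, at [0.114, 0, -0.034] in the pole's frame (metal reaches 4 mm beyond). From the rod's end the hook, also 8 mm thick, bends down by 30 degrees for a 16 mm seat, then square to that into a 30 mm prong: with the rod rising by 30 degrees towards the hook, the seat is level and the prong points straight down.
- ink_blue: Bystander: blue ink bottle with black cap, 34 x 46 x 118, standing. Origin: centre of its underside.
- ink_pink: Bystander: magenta ink bottle with black cap, 34 x 46 x 118, standing. Origin: centre of its underside.
- tape: Bystander: roll of cream tape lying flat, 103 x 101 x 25. Origin: centre of its underside.
- jar: Bystander: white plastic jar, 71 x 73 x 96, standing. Origin: centre of its underside.
- gear: Bystander: small white gear, 36 x 36 x 11, lying on the bench. Origin: centre of its underside.
- tin: Bystander: open white tin, 50 x 50 x 16, on the bench. Origin: centre of its underside.

How it is judged:
On the way, in this order (a step that is already met when the one before it is completed fails the run):
1. the pole's prong is in the ring while the shutter is still up (horizontal distance between hook_tip and ring below 0.018 m and z of hook_tip in the frame of ring between -0.045 and -0.006 m and value of joint shutter below 0.022 m), for 0.1 s.
2. the shutter is fully down on its sill, with the prong still in the ring (value of joint shutter above 0.03 m and contact force between shutter and sill above 0.7 N and horizontal distance between hook_tip and ring below 0.025 m), for 0.1 s.
At the end, for the whole second after the job is handed in: The shutter is down and held on its sill by the catch (bearing on the sill by itself); the pole lies still in both supports of its rest, hook over the fork side, prong down, within 15 mm lengthwise, 10 mm sideways and 7 mm in height of where it lay (value of joint shutter above 0.03 m and contact force between shutter and sill above 0.7 N and x of pole in the frame of rest between -0.015 and 0.015 m and y of pole in the frame of rest between -0.01 and 0.01 m and z of pole in the frame of rest between 0.03 and 0.082 m and angle between the x axis of pole and the x axis of rest, either way round below 0.12 rad and x of hook_tip in the frame of rest above 0.09 m and angle between pole's own z axis and vertical below 0.2 rad and linear speed of pole below 0.03 m/s); the robot touches nothing.
It fails at once if the pole pulls or knocks the shutter with more than 12 N (contact force between pole and shutter above 12 N).
It fails at once if the gripper or arm touches the cabinet or its shutter (contact force between any of the fingers, the arm and cabinet above 0.5 N).
It fails at once if a bystander is moved by more than 20 mm (distance of any of ink_blue, ink_pink, tape, jar, gear, tin from where it was at the start of the episode above 0.02 m).
It also fails if it takes over 70 s, if anything falls off the work surface, if the arm or the gripper's body presses on something with over 40 N, if the wrist force passes 120 N, or if a joint passes its speed limit or range.

## Working session

There is one attempt and no reset: what is moved stays moved. The work goes in short steps, Python scripts to look and compute and a tool call to move; the robot and the scene stay as the last step left them, time stands still between calls to the robot, and variables do not carry over. Pictures are saved under pics/ and viewed, at most 10 in all, crops included, and the job is handed in when it is done.

Besides the shell and the picture viewer there is one more tool, called after "Emit:" as name(argument=value, ...), one argument or row to a line, values as JSON. drive_tool: Moves the arm, as the interface text tells. Its arguments: {"type":"object","properties":{"increments":{"type":"array"}},"required":["increments"]}

```bash
mkdir -p pics
cat > h.py <<'E'
import numpy as np, cv2
from workcell import get_obs, camera, silhouettes
def save(n,p): cv2.imwrite(f'pics/{n}.png',p['image'][:,:,::-1])
def proj(p,X):
    X=np.atleast_2d(X); c=X@p['view'][:3,:3].T+p['view'][:3,3]; q=c@p['K'].T; return q[:,:2]/q[:,2:]
def ray(p,uv):
    R=p['view'][:3,:3];t=p['view'][:3,3]; d=R.T@np.linalg.inv(p['K'])@np.array([uv[0],uv[1],1.]); return -R.T@t, d/np.linalg.norm(d)
def onz(p,uv,z):
    o,d=ray(p,uv); return o+d*(z-o[2])/d[2]
def tri(obs):
    A=np.zeros((3,3));b=np.zeros(3)
    for p,uv in obs:
        o,d=ray(p,uv);M=np.eye(3)-np.outer(d,d);A+=M;b+=M@o
    X=np.linalg.solve(A,b); return X,[np.round(proj(p,X)[0]-uv,1) for p,uv in obs]
E
python3 - <<'E'
from h import *
o=get_obs(); print(o)
for c in('side','top'):
    p=camera(c); save(c,p); R=p['view'][:3,:3]; print(c,-R.T@p['view'][:3,3],R[2],p['K'][0,0])
    for n in('cabinet','shutter','sill','ring','rest','pole','hook_tip','ink_blue','ink_pink','tape','jar','gear','tin'):
        for s in silhouettes(n,p)[:2]: 
            ys,xs=np.nonzero(s['region']); print(n,round(s['conf'],2),s['bbox'],xs.mean().round(1),ys.mean().round(1),len(xs))
E
```

```text
{'clock': 0.0, 'joint_pos': array([ 1.25001457e+00,  2.41445693e-01,  3.72820592e-03,  1.33519815e+00,
       -2.46294002e-05,  1.57082026e+00]), 'joint_vel': array([-0.00122775,  0.00145443, -0.00216284, -0.00078642,  0.00064991,
       -0.00019885]), 'tau': array([-1.56483829e-04, -3.72315109e+01,  2.52408725e+01,  1.70188030e-02,
        4.60628416e-05,  1.46455307e-05]), 'eef_pos': array([0.15746269, 0.4738943 , 0.23039814]), 'tool_rot': array([ 1.59715793e-01,  9.87162470e-01, -1.04802496e-03, -1.57062394e-04]), 'ft_force': array([-0.24939977, -0.00590551, -0.51791656]), 'ft_torque': array([ 0.07530937, -0.0269895 ,  0.0476954 ]), 'grasp_force': 0.0, 'grip_width': 0.08555225551206998}
side [ 0.54528648 -0.82704972  0.72688291] [-0.01043671  0.87532104 -0.48342957] 456.32281935660814
cabinet 0.8 [340.7, 161.9, 408.6, 319.2] 380.9 233.9 6177
cabinet 0.31 [268.3, 242.6, 325.1, 258.3] 290.7 251.8 386
shutter 0.49 [341.0, 186.0, 361.3, 191.4] 351.0 186.6 124
sill 0.22 [268.6, 243.0, 324.7, 259.8] 289.1 251.5 336
ring 0.56 [344.8, 179.1, 371.1, 190.2] 353.9 186.4 75
ring 0.32 [348.0, 
[... 1001 characters left out ...]
 342.5, 189.8] 323.7 178.0 668
rest 0.82 [260.7, 243.4, 298.5, 298.0] 283.2 264.3 237
pole 0.56 [260.5, 233.5, 294.2, 294.4] 276.2 270.4 404
hook_tip 0.92 [263.1, 236.1, 293.6, 294.1] 274.7 273.5 340
ink_blue 0.88 [429.9, 193.4, 451.0, 217.7] 441.7 204.0 312
ink_pink 0.64 [408.6, 202.6, 420.5, 208.3] 414.7 205.0 57
ink_pink 0.48 [443.0, 167.7, 474.2, 197.5] 458.9 183.5 616
tape 0.7 [456.3, 202.3, 491.3, 229.3] 475.9 212.5 338
jar 0.57 [445.8, 167.1, 472.2, 196.5] 458.9 183.4 580
jar 0.28 [259.9, 245.3, 295.4, 300.3] 281.9 266.2 311
gear 0.48 [229.1, 298.1, 242.7, 311.0] 234.5 304.0 129
tin 0.77 [177.0, 264.2, 194.9, 285.2] 184.6 272.9 298
tin 0.52 [257.9, 242.7, 298.4, 298.0] 282.4 265.3 306
```

Run:
```python
import cv2
a=cv2.imread('pics/side.png')[150:330,230:430]; b=cv2.imread('pics/top.png')[110:330,210:410]
a=cv2.resize(a,None,fx=4,fy=4,interpolation=cv2.INTER_CUBIC)[:, :800]; 
b=cv2.resize(b,None,fx=2.7,fy=2.7,interpolation=cv2.INTER_CUBIC)
cv2.imwrite('pics/side_c.png',a[:600]);cv2.imwrite('pics/top_c.png',b)
```

```text
(no output)
```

View pics/side_c.png

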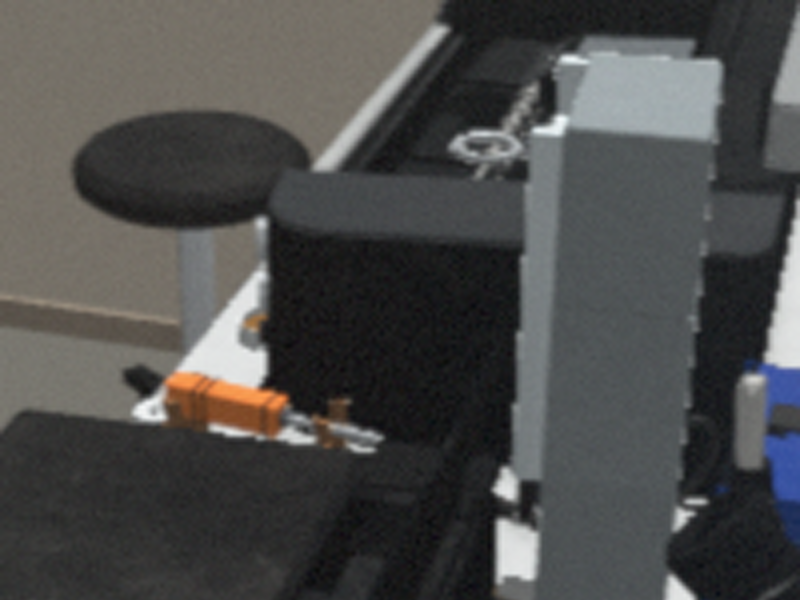

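View pics/top_c.png

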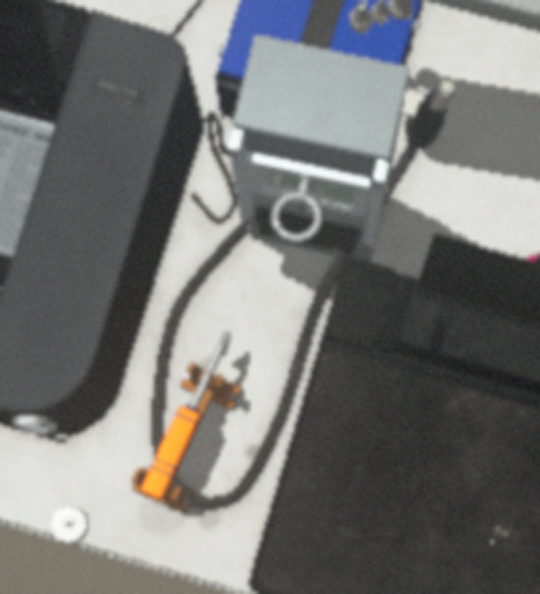

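The side crop shows the ring at about px (351,186.5) and the pole lying in the rest at (270-325, 243-261). The top crop shows the ring at (320,190), the pole running from (268,288) to (294,235), and tall dark machines on both sides of the lane.

```bash
cat > fit.py <<'E'
from h import *
from scipy.optimize import minimize
from scipy.spatial.transform import Rotation as Ro
def omask(p,box):
    hsv=cv2.cvtColor(p['image'],cv2.COLOR_RGB2HSV); m=cv2.inRange(hsv,(8,190,150),(18,255,255))>0
    z=np.zeros_like(m); l,t,r,b=box; z[t:b,l:r]=m[t:b,l:r]; return z
C=np.array([[a,b,c] for a in(-.045,.045) for b in(-.011,.011) for c in(-.013,.013)])
def cost(v,views):
    x,y,z,yaw=v; X=Ro.from_euler('z',yaw).apply(C)+[x,y,z]; tot=0
    for p,m in views:
        h=cv2.convexHull(proj(p,X).astype(np.float32))[:,0]; S=8
        l,t=np.floor(h.min(0)).astype(int)-12; r,b=np.ceil(h.max(0)).astype(int)+12
        l,t=max(l,0),max(t,0)
        im=np.zeros(((b-t)*S,(r-l)*S),np.uint8); cv2.fillConvexPoly(im,np.round((h-[l,t]+.5)*S).astype(np.int32),1)
        a=cv2.resize(im.astype(np.float32),(r-l,b-t),interpolation=cv2.INTER_AREA); mm=m[t:b,l:r].astype(np.float32); a=a[:mm.shape[0],:mm.shape[1]]
        tot+=np.abs(a-mm).sum()/m.sum()+(m.sum()-mm.sum())/m.sum()
    return tot
def fit(v0,views):
    v=np.array(v0)
    for s in(.012,.004,.0015):
        sx=np.vstack([v]+[v+np.eye(4)[i]*s*(1 if i<3 else 6) for i in range(4)])
        r=minimize(cost,v,args=(views,),method='Nelder-Mead',options=dict(initial_simplex=sx,maxiter=300)); v=r.x
    return r.x,r.fun
E
python3 - <<'E'
from fit import *
s=camera('side');t=camera('top')
f=lambda u,v:(230+u/4,150+v/4); g=lambda u,v:(210+u/2.7,110+v/2.7)
print('ring',tri([(s,f(485,146)),(t,g(297,216))]))
cc=[onz(t,g(*q),.365) for q in((252,35),(408,68),(388,163),(237,125))]; print('cab top',np.round(cc,3))
print('side top corners',[onz(s,q,.365).round(3) for q in(f(722,60),f(712,137),f(568,128))])
ms=omask(s,(262,235,310,265)); mt=omask(t,(255,255,290,300)); print(ms.sum(),mt.sum())
p0=onz(t,g(174,447),.088); print(p0)
r=fit([p0[0],p0[1],.075,.4-.8],[(s,ms),(t,mt)]); print(r)
v=r[0]; P=np.array(v[:3]); R=Ro.from_euler('z',v[3])
print('tip px',proj(s,P+R.apply([.114,0,-.034])),proj(t,P+R.apply([.115,0,0])),proj(s,P+R.apply([.115,0,0])))
E
```

```text
ring (array([0.59321853, 0.18107238, 0.32215643]), [array([-0.1,  0. ]), array([-0. , -0.1])])
cab top [[0.732 0.221 0.365]
 [0.707 0.094 0.365]
 [0.627 0.109 0.365]
 [0.656 0.231 0.365]]
side top corners [array([0.734, 0.218, 0.365]), array([0.711, 0.093, 0.365]), array([0.634, 0.103, 0.365])]
0 89
[0.42427596 0.29589366 0.088     ]
(array([ 0.42427596,  0.29589366,  0.075     , -0.4       ]), np.float64(nan))
tip px [[323.41575029 270.60268182]] [[293.42117169 236.67081178]] [[323.87971601 260.26761462]]fit.py:16: RuntimeWarning: divide by zero encountered in divide
  tot+=np.abs(a-mm).sum()/m.sum()+(m.sum()-mm.sum())/m.sum()
fit.py:16: RuntimeWarning: invalid value encountered in scalar divide
  tot+=np.abs(a-mm).sum()/m.sum()+(m.sum()-mm.sum())/m.sum()
```

```bash
sed -i "s/(8,190,150),(18,255,255)/(5,190,120),(20,255,255)/" fit.py
python3 - <<'E'
from fit import *
s=camera('side');t=camera('top')
f=lambda u,v:(230+u/4,150+v/4); g=lambda u,v:(210+u/2.7,110+v/2.7)
hs=cv2.cvtColor(s['image'],cv2.COLOR_RGB2HSV); ht=cv2.cvtColor(t['image'],cv2.COLOR_RGB2HSV)
print(hs[250,280:300:4],hs[252,271],ht[276,274],ht[285,270],'fork',hs[253,315],hs[256,273], ht[291,262])
ms=omask(s,(262,235,310,265)); mt=omask(t,(255,255,290,300)); print(ms.sum(),mt.sum())
p0=onz(t,g(174,447),.088)
if ms.sum():
    for y0 in(-.3,-.5):
        r=fit([p0[0],p0[1],.075,y0],[(s,ms),(t,mt)]); print(r)
print('L',tri([(s,f(275,235)),(t,g(85,390))]),'\nR',tri([(s,f(15,415)),(t,g(255,585))]))
E
```

```text
[[ 12 161 108]
 [ 12 178 132]
 [ 11 177 169]
 [ 12 178 230]
 [ 11 176 207]] [ 12  39 118] [ 18 198 254] [ 15 177 248] fork [ 15 114  76] [ 12 106  72] [ 13 174 210]
0 169
L (array([0.45939593, 0.36963657, 0.17619374]), [array([ 1.8, -0.4]), array([0.3, 2.2])]) 
R (array([0.2935247 , 0.21273282, 0.11301033]), [array([ 0.7, -0.1]), array([0.2, 0.8])])
```

Run:
```python
from fit import *
import fit
def om(p,box,lo):
    hsv=cv2.cvtColor(p['image'],cv2.COLOR_RGB2HSV); m=cv2.inRange(hsv,lo,(20,255,255))>0
    z=np.zeros_like(m); l,t,r,b=box; z[t:b,l:r]=m[t:b,l:r]; 
    n,lab,st,_=cv2.connectedComponentsWithStats(z.astype(np.uint8)); return lab==1+np.argmax(st[1:,4])
s=camera('side');t=camera('top')
g=lambda u,v:(210+u/2.7,110+v/2.7)
ms=om(s,(262,235,304,265),(5,140,95)); mt=om(t,(255,255,290,300),(5,170,215)); print(ms.sum(),mt.sum())
for r in ms[240:262,268:306]: print(''.join('.#'[int(x)] for x in r))
for r in mt[256:298,258:288]: print(''.join('.#'[int(x)] for x in r))
p0=onz(t,g(174,447),.088)
for y0 in(-.3,-.5):
    r=fit([p0[0],p0[1],.075,y0],[(s,ms),(t,mt)]); print(r)
v=r[0]; P=np.array(v[:3]); R=Ro.from_euler('z',v[3])
print('hook px',proj(t,P+R.apply([.125,0,0])),proj(s,P+R.apply([.125,0,0])))
for q in((255,585),(300,420),(335,265)): print(onz(t,g(*q),.113))
for q in((130,380),(165,270),(190,60)): print('L',onz(t,g(*q),.176))
```

```text
273 244
......................................
......................................
......................................
......................................
......#######.........................
....#############.....................
....################..................
....#####################.####........
....#############################.....
....##############################....
......############################....
.......##########################.....
.......###.#####################......
.......###.#####################......
........##.#.##################.......
..................##############......
......................##########......
..........................#####.......
.............................#........
......................................
......................................
......................................
..............................
..............................
..............................
..............................
..............................
..............................
...................#####......
.................
[... 514 characters left out ...]
.......#######............
..........#######.............
..........######..............
...........#####..............
........########..............
.......#######................
......#########...............
......#########...............
.....#########................
.....#########................
....#########.................
.....########.................
......######..................
........####..................
..............................
..............................
..............................
..............................Traceback (most recent call last):
  File "<stdin>", line 14, in <module>
TypeError: 'module' object is not callable. Did you mean: 'fit.fit(...)'?
```

```bash
cat >> fit.py <<'E'
def om(p,box,lo):
    hsv=cv2.cvtColor(p['image'],cv2.COLOR_RGB2HSV); m=cv2.inRange(hsv,lo,(20,255,255))>0
    z=np.zeros_like(m); l,t,r,b=box; z[t:b,l:r]=m[t:b,l:r]; 
    z=cv2.morphologyEx(z.astype(np.uint8),cv2.MORPH_CLOSE,np.ones((3,3)))
    n,lab,st,_=cv2.connectedComponentsWithStats(z); return lab==1+np.argmax(st[1:,4])
E
python3 - <<'E'
from fit import *
s=camera('side');t=camera('top')
g=lambda u,v:(210+u/2.7,110+v/2.7)
ms=om(s,(262,235,304,265),(5,140,95)); mt=om(t,(255,255,290,300),(5,170,215))
p0=onz(t,g(174,447),.088)
for y0 in(-.3,-.5):
    r=fit([p0[0],p0[1],.075,y0],[(s,ms),(t,mt)]); print(r)
v=r[0]; P=np.array(v[:3]); R=Ro.from_euler('z',v[3])
print('hook px',proj(t,P+R.apply([.125,0,0])),proj(s,P+R.apply([.125,0,0])))
for q in((255,585),(300,420),(335,265)): print(onz(t,g(*q),.113))
for q in((130,380),(165,270),(190,60)): print('L',onz(t,g(*q),.176))
E
```

```text
(array([ 0.42176075,  0.30280557,  0.07394201, -0.3548922 ]), np.float64(0.7329150399192841))
(array([ 0.42147193,  0.3022545 ,  0.07456433, -0.44011099]), np.float64(0.7296414392875943))
hook px [[294.28321587 235.10215949]] [[325.44460531 260.83174215]]
[0.29536365 0.21320742 0.113     ]
[0.45026264 0.17550309 0.113     ]
[0.60154804 0.14564993 0.113     ]
L [0.47492675 0.33026317 0.176     ]
L [0.57801052 0.30289273 0.176     ]
L [0.78206375 0.28796845 0.176     ]
```

Emit:
drive_tool(
  increments=[
    [[31,-20,0],[0,0,-0.8],0.5],
    [[31,-20,0],[0,0,-0.8],0.5],
    [[31,-20,0],[0,0,-0.8],0.5],
    [[31,-20,0],[0,0,-0.8],0.5],
    [[31,-20,0],[0,0,-0.8],0.5],
    [[31,-20,0],[0,0,-0.8],0.5],
    [[31,-20,0],[0,0,-0.8],0.5],
    [[0,0,0],[0,0,0],0.5],
  ],
)

```text
clock: 2.47
eef_pos: [0.3795, 0.3312, 0.2313]
tool_rot: [0.212, 0.977, -0.0, 0.001]
ft_force: [-0.3, 1.1, -0.8]
grip_width: 0.0427
grasp_force: 0.0
```

Emit:
drive_tool(
  increments=[
    [[20,-18,0],[0,0,0],0.5],
    [[0,0,0],[0,0,0],0.5],
    [[0,0,0],[0,0,0],0.5],
  ],
)

```text
clock: 2.72
eef_pos: [0.3951, 0.316, 0.2312]
tool_rot: [0.209, 0.978, 0.0, -0.0]
ft_force: [-0.2, -0.5, -0.2]
grip_width: 0.0427
grasp_force: 0.0
```

Run:
```python
from fit import *
w=camera('wrist'); save('w1',w); np.savez('w1.npz',**{k:w[k] for k in('image','K','view')})
R=w['view'][:3,:3]; print(-R.T@w['view'][:3,3],R[2],get_obs()['eef_pos'],get_obs()['clock'],get_obs()['ft_force'])
for n in('pole','rest','hook_tip'):
    for s in silhouettes(n,w)[:1]: print(n,s['conf'],s['bbox'])
```

```text
[0.3330937  0.34319695 0.37402499] [ 0.24372056 -0.10860189 -0.96374578] [0.39450155 0.31648551 0.23123864] 2.7667 [-0.45760685 -0.18792595  0.08204292]
pole 0.74 [303.1, 188.3, 338.6, 405.8]
rest 0.84 [280.7, 179.7, 353.1, 377.1]
hook_tip 0.96 [300.2, 190.3, 337.3, 403.9]
```

View pics/w1.png

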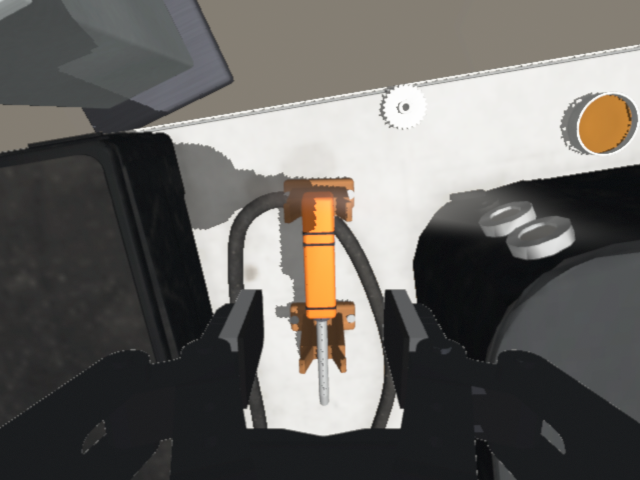

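Wrist view: handle top from about (318,193) to (321,317), rod tip at about (323,404), pole nearly in line with the tool, and clear lane for the fingers.

Run:
```python
from fit import *
w=dict(np.load('w1.npz')); s=camera('side')
hsv=cv2.cvtColor(w['image'],cv2.COLOR_RGB2HSV); print(hsv[190:200,318].tolist(),hsv[250,300:342:2].tolist())
m=om(w,(295,170,345,330),(5,190,225)); ys,xs=np.nonzero(m);print(m.sum(),xs.min(),xs.max(),ys.min(),ys.max())
for y in(205,220,260,280,300,310): r=np.nonzero(m[y])[0]; print(y,r.min(),r.max())
ms=om(s,(262,235,304,265),(5,140,95))
r=fit([.4215,.302,.0745,-.43],[(s,ms),(w,m)]);print(r, cost(r[0],[(w,m)]))
r=fit([.4215,.302,.0745,-.43],[(w,m)]);print(r)
a,b=[onz(w,q,.088) for q in((318.5,193),(321,317))]; print(a,b,np.linalg.norm(a-b),np.arctan2(*(b-a)[1::-1]),(a+b)/2)
c=onz(w,(323.5,404),.075);print(c)
```

```text
[[12, 95, 105], [11, 113, 120], [10, 132, 137], [10, 134, 143], [9, 134, 145], [9, 133, 148], [10, 135, 153], [10, 152, 186], [11, 166, 230], [13, 166, 247]] [[20, 6, 121], [13, 19, 124], [12, 194, 205], [14, 198, 249], [16, 189, 254], [17, 187, 254], [17, 184, 254], [17, 183, 254], [18, 181, 254], [18, 179, 254], [18, 177, 254], [18, 176, 255], [18, 175, 255], [18, 175, 255], [18, 174, 255], [18, 175, 255], [16, 186, 253], [11, 97, 227], [20, 7, 235], [24, 5, 233], [24, 6, 231]]
440 305 334 247 306Traceback (most recent call last):
  File "<stdin>", line 5, in <module>
    return umr_minimum(a, axis, None, out, keepdims, initial, where)
ValueError: zero-size array to reduction operation minimum which has no identity
```

Run:
```python
from fit import *
w=dict(np.load('w1.npz')); s=camera('side')
m=om(w,(295,170,345,322),(5,120,190)); m|=om(w,(295,190,345,322),(5,120,190)); print(m.sum())
m=cv2.morphologyEx(m.astype(np.uint8),cv2.MORPH_CLOSE,np.ones((5,5)))>0
for y in range(186,324,12): r=np.nonzero(m[y])[0]; print(y,r.min() if len(r) else 0,r.max() if len(r) else 0)
ms=om(s,(262,235,304,265),(5,140,95))
r=fit([.4215,.302,.0745,-.43],[(s,ms),(w,m)]);print(r, cost(r[0],[(w,m)]))
r=fit([.4215,.302,.0745,-.43],[(w,m)]);print(r)
a,b=[onz(w,q,.088) for q in((318.5,195),(321,317))]; print(a,b,np.linalg.norm(a-b),np.arctan2(*(b-a)[1::-1]),(a+b)/2)
c=onz(w,(323.5,404),.075);print(c)
```

```text
3186
186 0 0
198 314 334
210 314 334
222 314 333
234 309 333
246 305 333
258 305 334
270 305 334
282 306 334
294 306 334
306 307 335
318 344 344
(array([ 0.42349347,  0.30049229,  0.07395286, -0.40087116]), np.float64(0.6139706818308734)) 0.25848782984531393
(array([ 0.42915357,  0.29761976,  0.05333707, -0.41309525]), np.float64(0.15230228237791932))
[0.37831626 0.31975613 0.088     ] [0.46067906 0.2846443  0.088     ] 0.0895347511868501 -0.40297706028814145 [0.41949766 0.30220022 0.088     ]
[0.53734902 0.25239861 0.075     ]
```

Emit:
drive_tool(
  increments=[
    [[20,-10,-20],[0,0,0.5],0.5],
    [[20,-10,-20],[0,0,0.5],0.5],
    [[0,0,-30],[0,0,0],0.5],
    [[0,0,-30],[0,0,0],0.5],
    [[0,0,-30],[0,0,0],0.5],
    [[0,0,0],[0,0,0],0.5],
    [[0,0,0],[0,0,0],0.5],
  ],
)

```text
clock: 3.6
eef_pos: [0.4331, 0.2961, 0.1002]
tool_rot: [0.199, 0.98, -0.002, -0.002]
ft_force: [-0.9, -0.4, 0.9]
grip_width: 0.0425
grasp_force: 0.0
```

Run:
```python
from h import *
w=camera('wrist'); save('w2',w); o=get_obs(); print(o['eef_pos'],o['tool_rot'])
for a in(-.045,.045):
    c,s_=np.cos(-.402),np.sin(-.402); print(proj(w,[.4195+a*c,.302+a*s_,.088]))
```

```text
[0.43453768 0.29703574 0.10201852] [ 1.98766572e-01  9.80046860e-01 -1.23086511e-05 -5.27005139e-05]
[[325.15836534 139.73177236]]
[[324.39010177 366.17445085]]
```

View pics/w2.png

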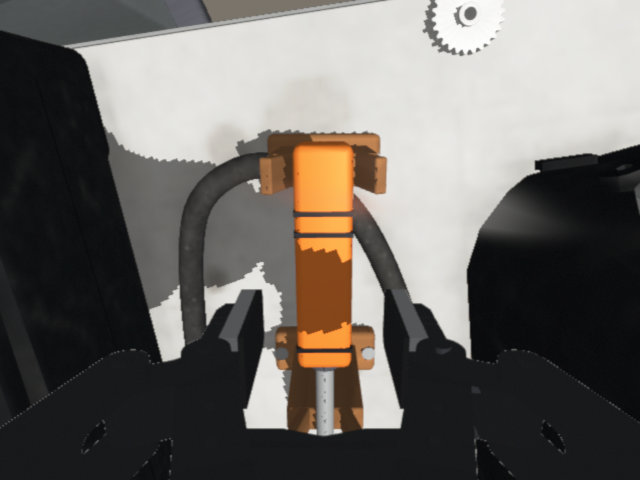

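Handle ends at (324,143) and (324,366), as predicted within 3 px and centred between the fingers. I'll go down and grip.

Emit:
drive_tool(
  increments=[
    [[0,-1,-22],[0,0,0],0.5],
    [[0,0,-22],[0,0,0],0.5],
    [[0,0,0],[0,0,0],0.5],
    [[0,0,0],[0,0,0],0],
    [[0,0,0],[0,0,0],0],
    [[0,0,0],[0,0,0],0],
    [[0,0,0],[0,0,0],0],
    [[0,0,0],[0,0,0],0],
  ],
)

```text
clock: 4.32
eef_pos: [0.4361, 0.2966, 0.0597]
tool_rot: [0.199, 0.98, 0.002, 0.001]
ft_force: [-0.8, -0.5, 5.8]
grip_width: 0.0209
grasp_force: 59.6
```

```bash
python3 -c "
from h import *
o=get_obs(); print(o['eef_pos'],o['tool_rot'],o['ft_force'],o['ft_torque'],o['grip_width'],o['grasp_force'])"
```

```text
[0.4360652  0.29658865 0.05970228] [0.1991331  0.97997002 0.00164457 0.00143973] [-0.81131626 -0.45264054  5.81470313] [-0.09033799  0.24098982 -0.00285843] 0.020857163247828936 59.58148956298828
```

Emit:
drive_tool(
  increments=[
    [[0,0,12],[0,0,0],0],
    [[0,0,25],[0,0,0],0],
    [[0,0,30],[0,0,0],0],
    [[0,0,30],[0,0,0],0],
    [[0,0,30],[0,0,0],0],
    [[0,0,30],[0,0,0],0],
    [[0,-10,20],[0,0,6.3],0],
    [[0,-10,20],[0,0,6.3],0],
  ],
)

```text
clock: 4.98
eef_pos: [0.4349, 0.2758, 0.2568]
tool_rot: [0.087, 0.996, 0.001, 0.001]
ft_force: [-0.4, -0.1, -0.1]
grip_width: 0.0208
grasp_force: 58.8
```

Emit:
drive_tool(
  increments=[
    [[0,-15,0],[-1.07,-5.9,0],0],
    [[0,-15,0],[-1.07,-5.9,0],0],
    [[0,-15,0],[-1.07,-5.9,0],0],
    [[0,-15,10],[-1.07,-5.9,0],0],
    [[0,-15,20],[-1.07,-5.9,0],0],
    [[0,0,22],[0,0,0],0],
    [[0,0,0],[0,0,0],0],
    [[0,0,0],[0,0,0],0],
  ],
)

```text
clock: 5.65
eef_pos: [0.4352, 0.2013, 0.3085]
tool_rot: [0.088, 0.962, -0.021, 0.259]
ft_force: [0.1, -0.0, -1.5]
grip_width: 0.0214
grasp_force: 58.9
```

```bash
cat > st.py <<'E'
from h import *
from scipy.spatial.transform import Rotation as Ro
Pt=None
def state(pr=True):
    o=get_obs(); R=Ro.from_quat(o['tool_rot']).as_matrix()
    # pole axes: y=tool y, z=-tool z, x=y x z (grip: tool y = pole y)
    P=np.column_stack([np.cross(R[:,1],-R[:,2]),R[:,1],-R[:,2]])
    tip=o['eef_pos']+P@np.array([.114-.0173,0,-.034+.0153])
    if pr: print('t',o['clock'],'tcp',o['eef_pos'].round(4),'polex',P[:,0].round(3),'rise',np.degrees(np.arcsin(P[2,0])).round(1),'az',np.arctan2(P[1,0],P[0,0]).round(3),'roll',P[2,1].round(3),'tip',tip.round(4),'F',o['ft_force'].round(2),'w',o['grip_width'],o['joint_pos'].round(2))
    return o,P,tip
E
python3 - <<'E'
from st import *
o,P,tip=state()
t=camera('top');s=camera('side')
ims=[]
for p,b in((s,(300,150,400,220)),(t,(270,150,370,220))):
    print(proj(p,tip),proj(p,[.5932,.1811,.3222]))
    ims.append(cv2.resize(p['image'][b[1]:b[3],b[0]:b[2],::-1],None,fx=8 if 0 else 4,fy=4,interpolation=cv2.INTER_CUBIC))
cv2.imwrite('pics/a1.png',np.vstack(ims))
E
```

```text
t 5.65 tcp [0.4352 0.2013 0.3085] polex [ 0.85  -0.158  0.502] rise 30.1 az -0.183 roll 0.005 tip [0.5267 0.1845 0.3409] F [ 0.11 -0.05 -1.51] w 0.021421460586952167 [ 0.67 -0.12 -0.31  1.02 -0.39  0.78]
[[323.06559404 178.01917509]] [[351.11781168 186.51001455]]
[[317.58183556 217.27732826]] [[319.98256011 189.86613652]]
```

View pics/a1.png

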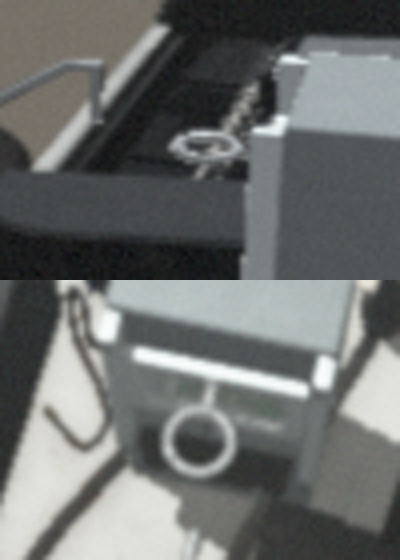

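Side crop: prong end at about px (324.5,180.5), ring centre (352,186.5). Top crop: ring (319.5,190.5). The tip is above the ring, so I'll move over it.

Emit:
drive_tool(
  increments=[
    [[20,0,0],[0,0,0],0],
    [[20,-1,0],[0,0,0],0],
    [[15,-1,0],[0,0,0],0],
    [[6,0,0],[0,0,0],0],
    [[0,0,0],[0,0,0],0],
    [[0,0,0],[0,0,0],0],
  ],
)

```text
clock: 6.25
eef_pos: [0.4955, 0.1982, 0.3052]
tool_rot: [0.088, 0.962, -0.024, 0.257]
ft_force: [-0.0, -0.7, -1.8]
grip_width: 0.0213
grasp_force: 58.9
```

```bash
cat > look.py <<'E'
from st import *
import sys
o,P,tip=state()
t=camera('top');s=camera('side')
ims=[]
for p,b in((s,(325,160,385,205)),(t,(290,165,350,210))):
    print(proj(p,tip),proj(p,[.594,.1815,.322]))
    ims.append(cv2.resize(p['image'][b[1]:b[3],b[0]:b[2],::-1],None,fx=6.6,fy=6.6,interpolation=cv2.INTER_CUBIC))
cv2.imwrite(f'pics/{sys.argv[1]}.png',np.hstack(ims))
E
python3 look.py a2
```

```text
t 6.25 tcp [0.4955 0.1982 0.3052] polex [ 0.853 -0.156  0.498] rise 29.9 az -0.181 roll -0.001 tip [0.5871 0.1814 0.3372] F [-0.03 -0.66 -1.79] w 0.02133978236392997 [ 0.58 -0.02 -0.23  0.97 -0.35  0.69]
[[348.7822297  180.45458994]] [[351.44784317 186.53179235]]
[[319.75437219 190.75234977]] [[319.81276816 189.53718338]]
```

View pics/a2.png

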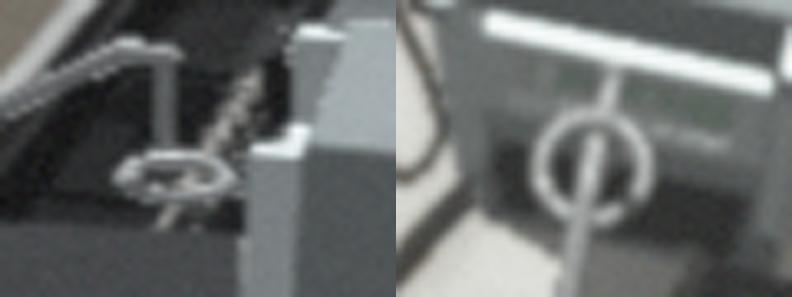

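Side crop: the prong is about 3 mm robot-side of the ring centre. Top crop: it is laterally centred in the ring, at (597,~160) vs (595,168). Lowering.

Emit:
drive_tool(
  increments=[
    [[0,0,-8],[0,0,0],0],
    [[0,0,-8],[0,0,0],0],
    [[0,0,-8],[0,0,0],0],
    [[0,0,0],[0,0,0],0],
    [[0,0,0],[0,0,0],0],
    [[0,0,0],[0,0,0],0],
  ],
)

```text
clock: 6.85
eef_pos: [0.4956, 0.1985, 0.2822]
tool_rot: [0.087, 0.962, -0.023, 0.258]
ft_force: [0.5, 0.2, -0.9]
grip_width: 0.021
grasp_force: 58.9
```

```bash
python3 look.py a3
```

```text
t 6.85 tcp [0.4956 0.1985 0.2822] polex [ 0.852 -0.156  0.5  ] rise 30.0 az -0.181 roll 0.001 tip [0.5872 0.1818 0.3144] F [ 0.53  0.23 -0.85] w 0.020979197739415766 [ 0.58 -0.01 -0.28  0.91 -0.35  0.69]
[[348.42898041 189.4451917 ]] [[351.44784317 186.53179235]]
[[319.63537737 193.39061241]] [[319.81276816 189.53718338]]
```

View pics/a3.png

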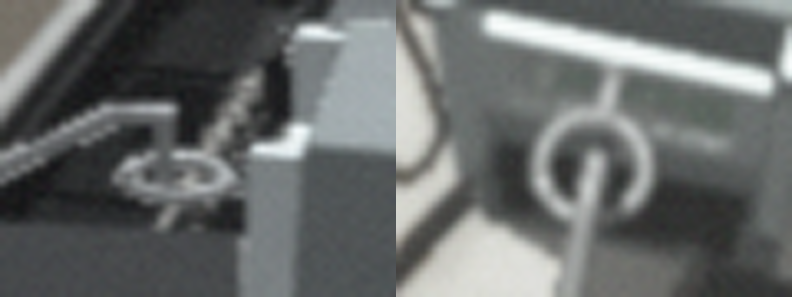

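The prong is inside the ring in both views, with the seat about 15-18 mm above the wire. I'll lower gently and watch the force.

Emit:
drive_tool(
  increments=[
    [[0,0,-6],[0,0,0],0],
    [[0,0,-6],[0,0,0],0],
    [[0,0,-3],[0,0,0],0],
    [[0,0,-3],[0,0,0],0],
    [[0,0,-3],[0,0,0],0],
    [[0,0,0],[0,0,0],0],
  ],
)

```text
clock: 7.45
eef_pos: [0.4956, 0.1984, 0.2608]
tool_rot: [0.087, 0.962, -0.023, 0.258]
ft_force: [-0.4, -0.0, -1.7]
grip_width: 0.0209
grasp_force: 59.0
```

```bash
cat > f.py <<'E'
from st import *
state()
t=camera('top'); fs=[]
for i in range(3): fs.append(get_obs()['ft_force']); camera('side')
print(np.mean(fs,0).round(2),np.std(fs,0).round(2))
E
python3 f.py
```

```text
t 7.45 tcp [0.4956 0.1984 0.2608] polex [ 0.852 -0.156  0.5  ] rise 30.0 az -0.181 roll 0.0 tip [0.5872 0.1816 0.2929] F [-0.37 -0.02 -1.71] w 0.020859749282875054 [ 0.58  0.   -0.32  0.85 -0.35  0.69]
[-0.11  0.32 -1.45] [0.46 0.62 0.18]
```

Emit:
drive_tool(
  increments=[
    [[0,0,-2],[0,0,0],0],
    [[0,0,-2],[0,0,0],0],
    [[0,0,-2],[0,0,0],0],
    [[0,0,-2],[0,0,0],0],
    [[0,0,0],[0,0,0],0],
    [[0,0,0],[0,0,0],0],
  ],
)

```text
clock: 8.15
eef_pos: [0.4957, 0.1985, 0.2532]
tool_rot: [0.087, 0.962, -0.023, 0.258]
ft_force: [0.6, 0.2, -0.3]
grip_width: 0.021
grasp_force: 59.0
```

```bash
python3 f.py
```

```text
t 8.15 tcp [0.4957 0.1985 0.2532] polex [ 0.852 -0.156  0.5  ] rise 30.0 az -0.181 roll 0.001 tip [0.5873 0.1818 0.2853] F [ 0.64  0.15 -0.33] w 0.021015048903649428 [ 0.58  0.01 -0.34  0.83 -0.35  0.69]
[ 0.88  0.1  -0.37] [0.65 0.43 0.24]
```

Emit:
drive_tool(
  increments=[
    [[0,0,-3],[0,0,0],0],
    [[0,0,-3],[0,0,0],0],
    [[0,0,-3],[0,0,0],0],
    [[0,0,-3],[0,0,0],0],
    [[0,0,0],[0,0,0],0],
    [[0,0,0],[0,0,0],0],
  ],
)

```text
clock: 8.85
eef_pos: [0.4953, 0.1984, 0.2407]
tool_rot: [0.087, 0.962, -0.023, 0.257]
ft_force: [-0.4, -1.1, -1.7]
grip_width: 0.021
grasp_force: 59.0
```

```bash
python3 f.py; python3 -c "
from h import *
t=camera('side')
s=silhouettes('ring',t)
print([(q['conf'],q['bbox']) for q in s[:2]])
cv2.imwrite('pics/a4.png',cv2.resize(t['image'][165:215,320:390,::-1],None,fx=8,fy=8,interpolation=cv2.INTER_CUBIC))
"
```

```text
t 8.85 tcp [0.4953 0.1984 0.2407] polex [ 0.853 -0.156  0.499] rise 29.9 az -0.181 roll 0.0 tip [0.587  0.1816 0.2727] F [-0.35 -1.1  -1.66] w 0.020963945242561278 [ 0.58  0.01 -0.36  0.8  -0.35  0.69]
[ 0.62 -0.31 -0.93] [0.85 0.46 0.16]
[(0.62, [344.8, 193.5, 361.8, 201.1])]
```

View pics/a4.png

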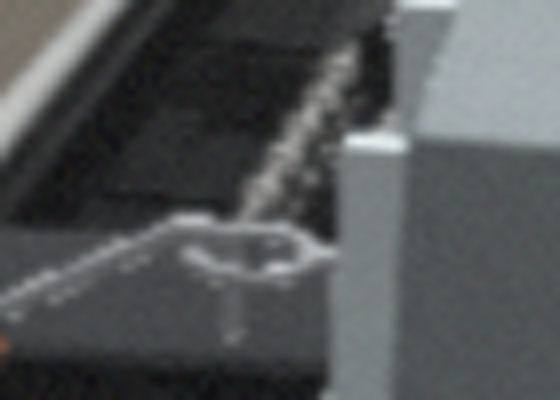

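The ring has come down to about side px y 196 (≈25 mm of travel), with the seat on the wire and the prong through the hole. Continuing with short pulls.

```bash
cat > f.py <<'E'
from st import *
o,P,tip=state(False); fs=[];ts=[]
for i in range(4): camera('side'); q=get_obs(); fs.append(q['ft_force']);ts.append(P.T@q['ft_torque'])
print(q['clock'],'tcp',o['eef_pos'].round(4),'tip',tip.round(4),'rise',np.degrees(np.arcsin(P[2,0])).round(1),'F',np.mean(fs,0).round(2),'Tpole',np.mean(ts,0).round(3),np.std(ts,0).round(3),'tau',q['tau'][:4].round(2))
E
python3 f.py
```

```text
9.35 tcp [0.4953 0.1984 0.2409] tip [0.587  0.1816 0.273 ] rise 29.9 F [-0.2  -0.01 -1.6 ] Tpole [ 0.002  0.596 -0.029] [0.056 0.019 0.028] tau [  0.   -28.47  27.75  -3.02]
```

Emit:
drive_tool(
  increments=[
    [[0,0,-2],[0,0,0],0],
    [[0,0,-2],[0,0,0],0],
    [[0,0,-2],[0,0,0],0],
    [[0,0,0],[0,0,0],0],
  ],
)

```text
clock: 9.68
eef_pos: [0.4958, 0.1985, 0.2352]
tool_rot: [0.087, 0.962, -0.023, 0.258]
ft_force: [0.6, 0.3, 0.1]
grip_width: 0.0209
grasp_force: 59.1
```

```bash
python3 f.py
```

```text
9.8833 tcp [0.4958 0.1985 0.2352] tip [0.5874 0.1817 0.2674] rise 30.0 F [0.3  0.28 0.14] Tpole [0.028 0.335 0.008] [0.028 0.029 0.022] tau [  0.04 -27.82  26.71  -2.66]
```

Emit:
drive_tool(
  increments=[
    [[0,0,-2],[0,0,0],0],
    [[0,0,-2],[0,0,0],0],
    [[0,0,-1],[0,0,0],0],
    [[0,0,0],[0,0,0],0],
  ],
)

```text
clock: 10.22
eef_pos: [0.4957, 0.1985, 0.2301]
tool_rot: [0.087, 0.962, -0.023, 0.258]
ft_force: [1.3, 0.3, 0.3]
grip_width: 0.0207
grasp_force: 59.1
```

```bash
python3 f.py
```

```text
10.4167 tcp [0.4957 0.1985 0.2301] tip [0.5873 0.1817 0.2623] rise 30.0 F [0.26 0.06 0.44] Tpole [0.047 0.25  0.009] [0.015 0.033 0.028] tau [  0.06 -27.84  26.32  -2.5 ]
```

Emit:
drive_tool(
  increments=[
    [[0,0,-2],[0,0,0],0],
    [[0,0,-2],[0,0,0],0],
    [[0,0,-1],[0,0,0],0],
    [[0,0,0],[0,0,0],0],
  ],
)

```text
clock: 10.75
eef_pos: [0.4957, 0.1985, 0.2251]
tool_rot: [0.087, 0.962, -0.023, 0.258]
ft_force: [1.4, -0.5, 1.4]
grip_width: 0.0207
grasp_force: 59.1
```

```bash
python3 f.py
```

```text
10.95 tcp [0.4957 0.1985 0.2251] tip [0.5873 0.1817 0.2572] rise 30.0 F [1.07 0.45 0.32] Tpole [0.058 0.222 0.007] [0.029 0.024 0.028] tau [  0.08 -27.86  26.08  -2.45]
```

Emit:
drive_tool(
  increments=[
    [[0,0,-2],[0,0,0],0],
    [[0,0,-2],[0,0,0],0],
    [[0,0,-1],[0,0,0],0],
    [[0,0,0],[0,0,0],0],
  ],
)

```text
clock: 11.28
eef_pos: [0.4957, 0.1985, 0.2201]
tool_rot: [0.087, 0.962, -0.023, 0.258]
ft_force: [0.9, -0.7, 1.4]
grip_width: 0.0209
grasp_force: 59.1
```

```bash
python3 f.py
```

```text
11.4833 tcp [0.4957 0.1985 0.2201] tip [0.5872 0.1817 0.2522] rise 30.0 F [0.9  0.16 0.59] Tpole [0.083 0.196 0.047] [0.026 0.018 0.018] tau [  0.09 -27.92  25.87  -2.42]
```

Emit:
drive_tool(
  increments=[
    [[0,0,-2],[0,0,0],0],
    [[0,0,-2],[0,0,0],0],
    [[0,0,0],[0,0,0],0],
  ],
)

```text
clock: 11.73
eef_pos: [0.4956, 0.1984, 0.2159]
tool_rot: [0.087, 0.962, -0.023, 0.258]
ft_force: [-0.3, -0.3, 1.8]
grip_width: 0.0211
grasp_force: 59.1
```

```bash
python3 f.py
```

```text
11.9333 tcp [0.4956 0.1984 0.2159] tip [0.5872 0.1817 0.248 ] rise 30.0 F [ 0.61 -0.08  0.49] Tpole [0.015 0.203 0.02 ] [0.025 0.019 0.018] tau [  0.12 -27.93  25.89  -2.51]
```

Emit:
drive_tool(
  increments=[
    [[0,0,-2],[0,0,0],0],
    [[0,0,-2],[0,0,0],0],
    [[0,0,-1],[0,0,0],0],
    [[0,0,0],[0,0,0],0],
  ],
)

```text
clock: 12.27
eef_pos: [0.4956, 0.1984, 0.211]
tool_rot: [0.087, 0.962, -0.023, 0.258]
ft_force: [0.5, -0.6, -0.0]
grip_width: 0.021
grasp_force: 59.2
```

```bash
python3 f.py
```

```text
12.4667 tcp [0.4956 0.1984 0.211 ] tip [0.5872 0.1817 0.2431] rise 30.0 F [ 0.4  -0.08  0.4 ] Tpole [ 0.002  0.198 -0.012] [0.036 0.034 0.013] tau [  0.1  -27.95  25.75  -2.53]
```

Emit:
drive_tool(
  increments=[
    [[0,0,-2],[0,0,0],0],
    [[0,0,-2],[0,0,0],0],
    [[0,0,0],[0,0,0],0],
  ],
)

```text
clock: 12.72
eef_pos: [0.4956, 0.1984, 0.207]
tool_rot: [0.087, 0.962, -0.023, 0.258]
ft_force: [0.7, -0.4, 0.7]
grip_width: 0.021
grasp_force: 59.1
```

```bash
python3 f.py
```

```text
12.9167 tcp [0.4956 0.1984 0.207 ] tip [0.5872 0.1817 0.2391] rise 30.0 F [ 0.68 -0.19  0.42] Tpole [ 0.016  0.214 -0.001] [0.016 0.022 0.022] tau [  0.13 -28.05  25.67  -2.56]
```

```bash
python3 -c "
from st import *
o,P,tip=state(False)
for c in('side','top'):
    t=camera(c)
    for n in('ring','shutter','pole'):
        print(c,n,[(round(q['conf'],2),q['bbox']) for q in silhouettes(n,t)[:2]])
    print(proj(t,tip),[proj(t,[.594,.1815,z]).round(1) for z in(.297,.267,.257)])
"
```

```text
side ring [(0.58, [340.6, 206.4, 359.9, 215.4])]
side shutter []
side pole [(0.68, [284.8, 206.3, 348.5, 236.0])]
[[347.2750668 218.0316534]] [array([[351. , 196.3]]), array([[350.5, 207.8]]), array([[350.4, 211.5]])]
top ring [(0.65, [303.2, 176.8, 342.8, 204.4])]
top shutter [(0.6, [303.3, 176.5, 345.4, 199.1])]
top pole [(0.63, [304.9, 197.2, 323.4, 247.3])]
[[319.84206381 201.50643278]] [array([[319.9, 192.4]]), array([[319.9, 195.8]]), array([[320. , 196.8]])]
```

The ring silhouette follows the hook (ring z about 0.259, travel about 64 mm). Continuing.

Emit:
drive_tool(
  increments=[
    [[0,0,-2],[0,0,0],0],
    [[0,0,-2],[0,0,0],0],
    [[0,0,-1],[0,0,0],0],
    [[0,0,0],[0,0,0],0],
  ],
)

```text
clock: 13.65
eef_pos: [0.4958, 0.1985, 0.2023]
tool_rot: [0.087, 0.962, -0.023, 0.258]
ft_force: [0.1, 0.4, 1.8]
grip_width: 0.0213
grasp_force: 59.3
```

```bash
python3 f.py
```

```text
13.85 tcp [0.4958 0.1985 0.2023] tip [0.5873 0.1817 0.2344] rise 30.0 F [0.29 0.14 1.44] Tpole [-0.027  0.129 -0.006] [0.024 0.023 0.032] tau [  0.08 -27.58  25.26  -2.52]
```

Emit:
drive_tool(
  increments=[
    [[0,0,-2],[0,0,0],0],
    [[0,0,-1],[0,0,0],0],
    [[0,0,0],[0,0,0],0],
  ],
)

```text
clock: 14.1
eef_pos: [0.4959, 0.1986, 0.1996]
tool_rot: [0.087, 0.962, -0.023, 0.258]
ft_force: [-0.5, 0.4, 2.6]
grip_width: 0.0211
grasp_force: 59.5
```

```bash
python3 f.py
```

```text
14.3 tcp [0.4959 0.1986 0.1996] tip [0.5875 0.1818 0.2318] rise 30.0 F [-0.38 -0.01  2.96] Tpole [-0.078 -0.172 -0.032] [0.021 0.027 0.023] tau [  0.07 -26.46  24.26  -2.24]
```

Emit:
drive_tool(
  increments=[
    [[0,0,-1],[0,0,0],0],
    [[0,0,-1],[0,0,0],0],
    [[0,0,0],[0,0,0],0],
  ],
)

```text
clock: 14.55
eef_pos: [0.4955, 0.1985, 0.1969]
tool_rot: [0.087, 0.962, -0.023, 0.257]
ft_force: [1.7, 0.3, 1.9]
grip_width: 0.0211
grasp_force: 59.2
```

```bash
python3 f.py
```

```text
14.75 tcp [0.4955 0.1985 0.1969] tip [0.5871 0.1817 0.229 ] rise 29.9 F [1.22 0.21 1.39] Tpole [ 0.037 -0.002 -0.006] [0.035 0.057 0.021] tau [  0.18 -27.76  24.71  -2.27]
```

Emit:
drive_tool(
  increments=[
    [[0,0,-1],[0,0,0],0],
    [[0,0,-1],[0,0,0],0],
    [[0,0,0],[0,0,0],0],
  ],
)

```text
clock: 15.0
eef_pos: [0.4953, 0.1984, 0.1946]
tool_rot: [0.087, 0.962, -0.023, 0.257]
ft_force: [1.6, 0.2, 0.1]
grip_width: 0.0211
grasp_force: 59.1
```

```bash
python3 f.py
```

```text
15.2 tcp [0.4953 0.1984 0.1946] tip [0.5869 0.1816 0.2267] rise 29.9 F [ 0.62  0.21 -0.01] Tpole [0.041 0.274 0.005] [0.026 0.075 0.029] tau [  0.06 -28.64  25.56  -2.64]
```

Emit:
drive_tool(
  increments=[
    [[0,0,-1],[0,0,0],0],
    [[0,0,-1],[0,0,0],0],
    [[0,0,0],[0,0,0],0],
  ],
)

```text
clock: 15.45
eef_pos: [0.4952, 0.1984, 0.1927]
tool_rot: [0.087, 0.962, -0.023, 0.257]
ft_force: [0.3, -0.6, -1.0]
grip_width: 0.0212
grasp_force: 59.0
```

```bash
python3 f.py
```

```text
15.65 tcp [0.4952 0.1984 0.1927] tip [0.5868 0.1816 0.2247] rise 29.9 F [ 0.07  0.13 -1.6 ] Tpole [0.009 0.588 0.019] [0.036 0.042 0.039] tau [-2.000e-02 -2.924e+01  2.632e+01 -3.020e+00]
```

Emit:
drive_tool(
  increments=[
    [[0,0,-1],[0,0,0],0],
    [[0,0,0],[0,0,0],0],
  ],
)

```text
clock: 15.82
eef_pos: [0.4955, 0.1984, 0.192]
tool_rot: [0.087, 0.962, -0.023, 0.257]
ft_force: [-0.2, 0.0, -1.4]
grip_width: 0.0209
grasp_force: 59.0
```

```bash
python3 f.py
```

```text
16.0167 tcp [0.4955 0.1984 0.192 ] tip [0.5871 0.1816 0.2241] rise 30.0 F [ 0.42 -0.09 -1.39] Tpole [-0.017  0.624 -0.029] [0.027 0.013 0.017] tau [  0.   -29.26  26.3   -3.02]
```

Force has dropped to zero: the catch has drawn the shutter down. Now I'll feel for the stop.

Emit:
drive_tool(
  increments=[
    [[0,0,-1],[0,0,0],0],
    [[0,0,-1],[0,0,0],0],
    [[0,0,0],[0,0,0],0],
  ],
)

```text
clock: 16.27
eef_pos: [0.496, 0.1986, 0.1908]
tool_rot: [0.088, 0.962, -0.023, 0.258]
ft_force: [-2.2, 0.2, 1.1]
grip_width: 0.0212
grasp_force: 59.3
```

```bash
python3 f.py
```

```text
16.4667 tcp [0.496  0.1986 0.1908] tip [0.5876 0.1818 0.223 ] rise 30.1 F [-0.62 -1.02  1.34] Tpole [-0.115  0.221 -0.024] [0.044 0.03  0.021] tau [ 2.000e-02 -2.751e+01  2.508e+01 -2.720e+00]
```

Emit:
drive_tool(
  increments=[
    [[0,0,-1],[0,0,0],0],
    [[0,0,0],[0,0,0],0],
  ],
)

```text
clock: 16.63
eef_pos: [0.4963, 0.1986, 0.1902]
tool_rot: [0.088, 0.962, -0.023, 0.259]
ft_force: [-2.2, -0.8, 4.6]
grip_width: 0.0208
grasp_force: 59.7
```

```bash
python3 f.py
```

```text
16.8333 tcp [0.4963 0.1986 0.1902] tip [0.5878 0.1818 0.2225] rise 30.1 F [-2.11 -0.98  5.07] Tpole [-0.218 -0.314 -0.114] [0.02  0.043 0.019] tau [  0.08 -25.56  23.59  -2.26]
```

The stop is felt at about 6.5 N. I'll unload, centre the prong, and lift out.

Emit:
drive_tool(
  increments=[
    [[0,0,0],[0,0,0],0],
    [[0,0,3],[0,0,0],0],
    [[0,0,3],[0,0,0],0],
    [[2,0,2],[0,0,0],0],
    [[0,0,0],[0,0,0],0],
    [[0,0,0],[0,0,0],0],
  ],
)

```text
clock: 17.33
eef_pos: [0.4973, 0.1984, 0.1967]
tool_rot: [0.087, 0.962, -0.023, 0.257]
ft_force: [0.4, 0.1, -1.1]
grip_width: 0.0211
grasp_force: 58.9
```

```bash
python3 f.py; python3 -c "
from h import *
t=camera('side')
print([(round(q['conf'],2),q['bbox']) for q in silhouettes('ring',t)[:2]])
u=camera('top')
a=cv2.resize(t['image'][190:235,320:380,::-1],None,fx=6.6,fy=6.6,interpolation=cv2.INTER_CUBIC)
b=cv2.resize(u['image'][175:220,290:350,::-1],None,fx=6.6,fy=6.6,interpolation=cv2.INTER_CUBIC)
cv2.imwrite('pics/a5.png',np.hstack([a,b]))
"
```

```text
17.5333 tcp [0.4973 0.1984 0.1967] tip [0.589  0.1816 0.2287] rise 29.9 F [ 0.1  -0.26 -1.38] Tpole [0.01  0.638 0.026] [0.016 0.037 0.026] tau [-1.000e-02 -2.937e+01  2.650e+01 -3.030e+00]
[(0.51, [342.3, 209.3, 358.5, 219.6]), (0.5, [285.7, 207.5, 351.5, 237.4])]
```

View pics/a5.png

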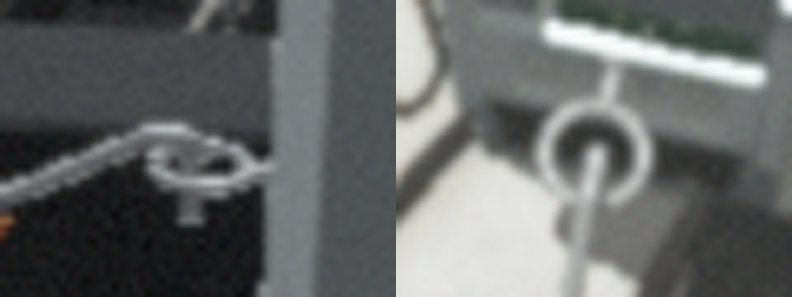

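Shutter stays down (ring at side crop (200,165)), the hook is free of load with the prong inside the hole. Lifting straight out.

Emit:
drive_tool(
  increments=[
    [[0,0,4],[0,0,0],0],
    [[0,0,6],[0,0,0],0],
    [[0,0,6],[0,0,0],0],
    [[0,0,6],[0,0,0],0],
    [[0,0,8],[0,0,0],0],
    [[0,0,10],[0,0,0],0],
    [[0,0,10],[0,0,0],0],
    [[0,0,0],[0,0,0],0],
  ],
)

```text
clock: 18.35
eef_pos: [0.4992, 0.1993, 0.2508]
tool_rot: [0.088, 0.961, -0.021, 0.26]
ft_force: [0.1, 0.3, -1.6]
grip_width: 0.021
grasp_force: 58.9
```

```bash
python3 f.py; python3 -c "
from h import *
t=camera('side')
print([(round(q['conf'],2),q['bbox']) for q in silhouettes('ring',t)[:3]])"
```

```text
18.55 tcp [0.4992 0.1993 0.2508] tip [0.5906 0.1824 0.2833] rise 30.2 F [ 0.25  0.06 -1.78] Tpole [-0.007  0.644  0.018] [0.025 0.045 0.041] tau [ 1.000e-02 -2.898e+01  2.834e+01 -3.090e+00]
[]
```

Emit:
drive_tool(
  increments=[
    [[-20,0,5],[0,0,0],0],
    [[-20,0,5],[0,0,0],0],
    [[-20,5,0],[0,0,0],0],
    [[0,15,0],[1.07,5.9,0],0],
    [[0,15,0],[1.07,5.9,0],0],
    [[0,15,0],[1.07,5.9,0],0],
    [[0,15,0],[1.07,5.9,0],0],
    [[0,15,0],[1.07,5.9,0],0],
  ],
)

```text
clock: 19.32
eef_pos: [0.4379, 0.2795, 0.258]
tool_rot: [0.09, 0.996, 0.001, -0.002]
ft_force: [0.1, 0.3, -1.0]
grip_width: 0.021
grasp_force: 58.9
```

Emit:
drive_tool(
  increments=[
    [[0,10,0],[0,0,-6.3],0],
    [[0,8,0],[0,0,-6.3],0],
    [[0,0,-20],[0,0,0],0],
    [[0,0,-20],[0,0,0],0],
    [[0,0,0],[0,0,0],0],
    [[0,0,0],[0,0,0],0],
  ],
)

```text
clock: 19.82
eef_pos: [0.4369, 0.2959, 0.2159]
tool_rot: [0.199, 0.98, -0.001, -0.001]
ft_force: [-0.3, -0.7, -1.6]
grip_width: 0.0211
grasp_force: 59.0
```

```bash
cat > b.py <<'E'
from st import *
o,P,tip=state()
print('to go mm',((np.array([.4361,.2966,.0597])-o['eef_pos'])*1000).round(1))
D=Ro.from_quat([.1991,.98,.0016,.0014])*Ro.from_quat(o['tool_rot']).inv(); print('turn deg',np.degrees(D.as_rotvec()).round(2))
E
python3 b.py; python3 -c "
from h import *
t=camera('side');u=camera('top')
for p in(t,u): print([(n,round(q['conf'],2),q['bbox']) for n in('ring','shutter') for q in silhouettes(n,p)[:1]])"
```

```text
t 19.8167 tcp [0.4369 0.2959 0.2159] polex [ 0.921 -0.39  -0.002] rise -0.1 az -0.401 roll -0.003 tip [0.5258 0.2581 0.1971] F [-0.35 -0.68 -1.57] w 0.02105269624612816 [ 0.6   0.31  0.05  1.32 -0.    1.  ]
to go mm [  -0.8    0.7 -156.2]
turn deg [ 0.28 -0.36  0.01]
[('shutter', 0.4, [342.4, 213.2, 360.3, 221.6])]
[('ring', 0.97, [302.2, 175.8, 342.9, 206.1]), ('shutter', 0.95, [302.7, 177.1, 345.0, 207.1])]
```

Emit:
drive_tool(
  increments=[
    [[-0.5,0.5,-28],[0,0,0],0],
    [[0,0,-28],[0,0,0],0],
    [[0,0,-28],[0,0,0],0],
    [[0,0,-24],[0,0,0],0],
    [[0,0,0],[0,0,0],0],
    [[0,0,0],[0,0,0],0],
  ],
)

```text
clock: 20.62
eef_pos: [0.4365, 0.2965, 0.109]
tool_rot: [0.199, 0.98, -0.001, -0.001]
ft_force: [0.3, -0.2, -0.2]
grip_width: 0.021
grasp_force: 59.1
```

```bash
python3 b.py
python3 - <<'E'
from st import *
o,P,tip=state(False); org=o['eef_pos']+P@[-.0173,0,.0153]
s=camera('side'); w=camera('wrist')
pts=dict(hb=[-.045,0,.013],hf=[.045,0,.013],rod=[.115,0,0],end=[.129,0,-.008],tip=[.114,0,-.034])
ims=[]
for p,b,f in((s,(262,215,342,265),5),(w,(255,120,395,440),1.8)):
    im=cv2.resize(p['image'][b[1]:b[3],b[0]:b[2],::-1],None,fx=f,fy=f,interpolation=cv2.INTER_CUBIC)
    for k,v in pts.items():
        q=proj(p,org+P@np.array(v))[0]; print(k,q.round(1)); c=(q-b[:2]+.5)*f; cv2.drawMarker(im,tuple(int(x) for x in c),(255,0,255),cv2.MARKER_CROSS,9,1)
    ims.append(im)
h=max(i.shape[0] for i in ims); cv2.imwrite('pics/a6.png',np.hstack([cv2.copyMakeBorder(i,0,h-i.shape[0],0,0,cv2.BORDER_CONSTANT) for i in ims])); print(h)
E
```

```text
t 20.6167 tcp [0.4365 0.2965 0.109 ] polex [ 0.921 -0.39  -0.001] rise -0.1 az -0.401 roll -0.002 tip [0.5255 0.2587 0.0901] F [ 0.27 -0.19 -0.22] w 0.02102299091734497 [ 0.6   0.38 -0.13  1.06 -0.    1.  ]
to go mm [ -0.4   0.1 -49.3]
turn deg [ 0.23 -0.31  0.02]
hb [271.3 227.6]
hf [299.7 234. ]
rod [322.8 243.4]
end [327.4 247. ]
tip [322.3 254.1]
hb [320.2 134.9]
hf [320.6 425.3]
rod [320.9 553.7]
end [320.9 560.6]
tip [321.  480.6]
576
```

View pics/a6.png

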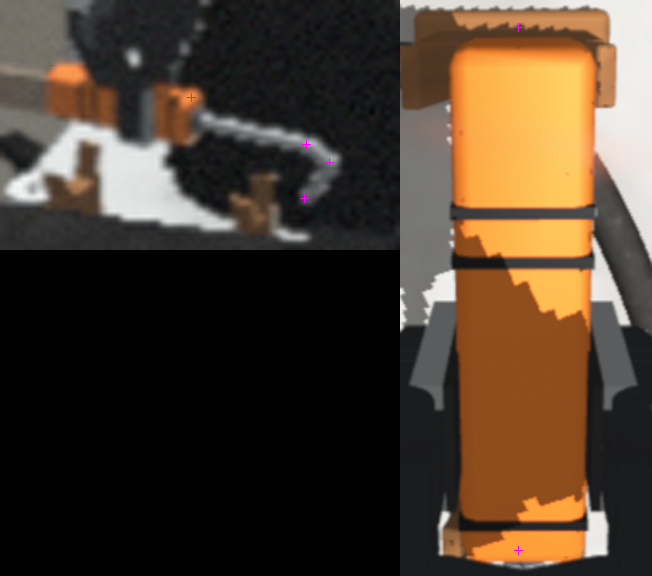

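Side crop: the pole is still level in the grip, with the hook above and ahead of the fork and about 3 mm forward of the model, as before the pull. The wrist crop shows the same offset, so it has not slipped. Lowering into the rest.

Emit:
drive_tool(
  increments=[
    [[-0.4,0,-15],[0,0,0],0],
    [[0,0,-12],[0,0,0],0],
    [[0,0,-10],[0,0,0],0],
    [[0,0,-5],[0,0,0],0],
    [[0,0,-4],[0,0,0],0],
    [[0,0,0],[0,0,0],0],
    [[0,0,0],[0,0,0],0],
  ],
)

```text
clock: 21.3
eef_pos: [0.4371, 0.2973, 0.0638]
tool_rot: [0.199, 0.98, 0.0, 0.0]
ft_force: [-0.7, 0.1, -1.6]
grip_width: 0.0209
grasp_force: 59.1
```

```bash
python3 b.py
```

```text
t 21.3 tcp [0.4371 0.2973 0.0638] polex [ 0.921 -0.39   0.   ] rise 0.0 az -0.401 roll 0.001 tip [0.5262 0.2595 0.0452] F [-0.71  0.05 -1.61] w 0.02085202181848014 [ 0.6   0.43 -0.19  0.95 -0.    1.  ]
to go mm [-1.  -0.7 -4.1]
turn deg [ 0.12 -0.15  0.01]
```

Emit:
drive_tool(
  increments=[
    [[-0.5,-0.5,-1.5],[0,0,0],0],
    [[0,0,-1.5],[0,0,0],0],
    [[0,0,-0.5],[0,0,0],0],
    [[0,0,0],[0,0,0],0],
  ],
)

```text
clock: 21.63
eef_pos: [0.4363, 0.2965, 0.0599]
tool_rot: [0.199, 0.98, 0.0, 0.0]
ft_force: [-0.4, 0.2, -1.0]
grip_width: 0.0209
grasp_force: 59.1
```

```bash
python3 b.py
```

```text
t 21.6333 tcp [0.4363 0.2965 0.0599] polex [ 0.921 -0.39   0.   ] rise 0.0 az -0.401 roll 0.0 tip [0.5254 0.2588 0.0412] F [-0.36  0.21 -0.98] w 0.020940027769697965 [ 0.6   0.43 -0.2   0.94 -0.    1.  ]
to go mm [-0.2  0.1 -0.2]
turn deg [ 0.14 -0.18  0.02]
```

Emit:
drive_tool(
  increments=[
    [[0,0,-0.5],[0,0,0],0],
    [[0,0,0],[0,0,0],0.3],
    [[0,0,0],[0,0,0],0.5],
    [[0,0,0],[0,0,0],0.5],
    [[0,0,0],[0,0,0],0.5],
  ],
)

```text
clock: 22.05
eef_pos: [0.4364, 0.2966, 0.0594]
tool_rot: [0.199, 0.98, 0.0, 0.0]
ft_force: [1.1, 0.3, -0.2]
grip_width: 0.0425
grasp_force: 0.0
```

Emit:
drive_tool(
  increments=[
    [[0,0,10],[0,0,0],0.5],
    [[0,0,20],[0,0,0],0.5],
    [[0,0,30],[0,0,0],0.5],
    [[0,0,30],[0,0,0],0.5],
    [[0,0,30],[0,0,0],0.5],
    [[-10,10,30],[0,0,0],0.5],
    [[-15,8,20],[0,0,0],0.5],
    [[-15,2,0],[0,0,0],0.5],
  ],
)

```text
clock: 22.72
eef_pos: [0.3983, 0.3191, 0.2354]
tool_rot: [0.199, 0.98, 0.004, 0.003]
ft_force: [0.6, 1.8, -0.6]
grip_width: 0.0429
grasp_force: 0.0
```

Run:
```python
from fit import *
o=get_obs(); print(o['eef_pos'],o['clock'],o['ft_force'])
w=camera('wrist'); save('w9',w); w1=dict(np.load('w1.npz'))
for p,n in((w1,'before'),(w,'after')):
    l,t=proj(p,[.378,.32,.088])[0]; a=proj(p,[.4195,.302,.088])[0]
    m=om(p,(int(a[0])-25,int(a[1])-85,int(a[0])+25,int(a[1])+66),(5,120,190)); ys,xs=np.nonzero(m)
    f=lambda q:onz(p,q,.088).round(4)
    print(n,ys.min(),ys.max(),f((xs.mean(),ys.min())),f((xs.mean(),ys.max())),f((np.percentile(xs,1),ys.mean())),f((np.percentile(xs,99),ys.mean())))
s=camera('side'); m=om(s,(262,235,304,265),(5,140,95)); ys,xs=np.nonzero(m); print('side handle',m.sum(),xs.min(),xs.max(),ys.min(),ys.max(),'start: 273, 272..301, 244..258')
t=camera('top')
for p in(s,t): print([(n,round(q['conf'],2),q['bbox']) for n in('ring','shutter','pole') for q in silhouettes(n,p)[:1]])
```

```text
[0.39833791 0.31906676 0.23543167] 22.7167 [ 0.60575056  1.83021081 -0.63447084]
before 197 317 [0.3802 0.3206 0.088 ] [0.4606 0.2845 0.088 ] [0.4174 0.2918 0.088 ] [0.4269 0.3128 0.088 ]
after 194 318 [0.3818 0.321  0.088 ] [0.4668 0.2845 0.088 ] [0.4194 0.2929 0.088 ] [0.4283 0.3137 0.088 ]
side handle 274 273 302 243 257 start: 273, 272..301, 244..258
[('ring', 0.66, [271.3, 243.9, 303.3, 260.5]), ('shutter', 0.56, [341.5, 211.9, 360.4, 218.3]), ('pole', 0.85, [272.4, 244.8, 324.7, 261.8])]
[('ring', 0.88, [303.8, 177.9, 343.8, 206.6]), ('shutter', 0.93, [300.4, 176.8, 344.6, 204.8]), ('pole', 0.79, [273.9, 235.4, 292.6, 273.4])]
```

```bash
python3 -c "
from workcell import job_done
print(job_done())"
```

```text
the job is handed in; nothing more can be done
None
```

I pulled the shutter down onto its stop with about 6.5 N, where the catch held it, then laid the pole back in its rest within a few mm of where it started. The job is handed in at about 23 s on the clock; no verdict was returned.

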